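# Sign off the measured club head

### The arm

A 6-joint arm with a two-finger parallel gripper is mounted at the origin on a cart in front of the work surface, level with it; the furniture and walls round the work are solid. World frame = base frame: x ahead of the robot, y to its left, z up, the work surface at z = 0. Lengths are in m, angles in rad, forces in N, time in s.
With the tool pointing down it reaches from about 0.375 to 0.975 m from the base axis. Payload 3.8 kg.
Tool frame: the origin (TCP) lies on the mounting face of the last link; the fingertips stand 173 mm ahead of it and the grasp point (between the pads) lies 155 mm ahead of it; z points along the fingers, y is the line along which they close (so a half turn about z gives the same grasp; the last joint's range is limited). The gripper opens to 85 mm and grips with 20 to 120 N. Pads are 22 mm wide; open, the fingers measure 114 mm over their backs; the gripper's body (76 mm by 85 mm) begins 54 mm behind the grasp point. The pads swing forward as they close: fully open they stand 13 mm farther back than shut.
Start: joints at [-1.265, 0.264, 1.604, -0, 1.274, -0.037], TCP at [0.227, -0.636, 0.405] pointing down, gripper open.
Joint ranges: [-2.63, 2.63], [-0.94, 2.18], [0.31, 2.57], [-1.31, 4.45], [0, 2.66], [-2.55, 2.55]. Speed limits (rad/s): [2.57, 2.57, 3.14, 3.14, 3.14, 3.14].

### API

Orientations are given as a rotation vector (axis times angle).
In Python, from workcell import bot gives the robot as it stands.
- The arm moves only by the tool drive_tool, never from a script. Its argument "increments" is a list of rows, each an object with "delta_pos": the shift along the tool's x, y, z in mm, a list of three; "turn": the turn about the tool's z in rad; "jaw": the opening, from -1 (shut) to 1 (fully open). A call has 1 to 8 rows; each row shifts and turns the commanded pose from where the row before left it, along the tool's axes as they then stand; what a row does not reach is not made up. A row lasts 1/12 s, in which the tool goes at most 41.7 mm and 7.16 degrees, less where a joint would pass 70% of its speed; a pose out of reach is approached as far as the arm can. A call is refused whole if a number of a shift passes 41.7 or a number of a turn 0.125, either way. A call with a gripper value outside its range is refused whole. The fingers move at their own pace and stop on an object; "grip_force" is the grip in N (left out, the last holds). Time passes only in rows, so rows that do not move let the fingers close. It gives the time, the measured TCP pose, the force, the opening and the grip force at its end, in the units of the state.
- bot.read_state(): the state, without advancing time (a new reading comes with each control period).
- bot.read_camera(name): name is "side" or "top" or "wrist"; returns a dict with "pixels" (400x640x3 uint8, red, green, blue), "fovy" (degrees; the focal length in pixels is half the picture's height over the tangent of half this angle, whatever the lens; pixels are square), "cx", "cy" (the principal point, pixels), "camera_from_world" (4x4, takes a point from world to camera coordinates); the wrist camera has in their place "hand_eye" (4x4, takes a point from camera to tool coordinates, whose origin is the TCP and whose axes are the flange's). Camera axes: x right, y down, z forward; pixel columns grow to the right and rows downward; lengths in m; the calibration is good to about 2 mm. The wrist camera is an equidistant fisheye: a pixel r from the principal point sees the ray r / f radians off the axis. A picture is of the moment at which its call begins: read the wrist's pose just before it. There is no depth.
- bot.finish_job(): hands the job in; it is judged then, once.
The state is a dict: "time": time; "q": joint angles; "joint_vel": joint speeds; "joint_torque": joint torques, N m; "tool_pos": TCP position; "tcp_rot": TCP orientation; "wrist_force": force on the tool from outside, world axes, zero at the start; "torque": the same for the moment, N m; "width": opening from 0.0 (shut) to 1.0 (fully open); "grip_force": force on a finger pad.
Only numpy, scipy, OpenCV 4.12 (cv2) and the standard library are available. Lean on these libraries where they do the work, as an engineer would, in place of code of your own. Each camera call takes 0.05 s, during which the arm holds its last target. There are 200 camera calls.

### The job

The club head on the gauge has been measured; sign it off on the loose button boxes on the table. With the fingertips push the blue cap down, then the yellow, then the green, each lightly until it is nearly or fully in, where it stays by itself. Do not press the red reject button, do not lift or shift any box, leave everything else where it is, and finish with the hand clear.

Things in the scene. Friction and masses are not known exactly. Their poses are not given: they have to be found in the camera images.
- blue_top (a point): centre of the flat top of the blue cap (pressed first). The cap is a round push-in button, 39 mm across; its top is 60 mm above the table when out and 46 mm when fully in; it is topped with soft rubber that gives about 1 mm per 4 N, up to 5 mm, and springs back. This point moves down with the cap. It is pressed straight down.
- blue_key (a joint): how far the blue cap is pushed in, m: 0 out, 0.014 fully in (end stop); starts between 0 and 0.002. It has no spring: it yields to about 3 N and stays where it is left. Pushed in to 0.008 or more it counts as in; below 0.005 as out.
- blue_box: grey square button box 66x66x34 mm, about 0.5 kg, standing loose on the table and carrying the blue cap in the middle of its top. Origin at the centre of its underside, z up. More than 30 N of finger force on box or cap is too hard.
- yellow_top (a point): centre of the flat top of the yellow cap (pressed second). The cap is a round push-in button, 39 mm across; its top is 60 mm above the table when out and 46 mm when fully in; it is topped with soft rubber that gives about 1 mm per 4 N, up to 5 mm, and springs back. This point moves down with the cap. It is pressed straight down.
- yellow_key (a joint): how far the yellow cap is pushed in, m: 0 out, 0.014 fully in (end stop); starts between 0 and 0.002. It has no spring: it yields to about 3 N and stays where it is left. Pushed in to 0.008 or more it counts as in; below 0.005 as out.
- yellow_box: grey square button box 66x66x34 mm, about 0.5 kg, standing loose on the table and carrying the yellow cap in the middle of its top. Origin at the centre of its underside, z up. More than 30 N of finger force on box or cap is too hard.
- green_top (a point): centre of the flat top of the green cap (pressed third). The cap is a round push-in button, 39 mm across; its top is 60 mm above the table when out and 46 mm when fully in; it is topped with soft rubber that gives about 1 mm per 4 N, up to 5 mm, and springs back. This point moves down with the cap. It is pressed straight down.
- green_key (a joint): how far the green cap is pushed in, m: 0 out, 0.014 fully in (end stop); starts between 0 and 0.002. It has no spring: it yields to about 3 N and stays where it is left. Pushed in to 0.008 or more it counts as in; below 0.005 as out.
- green_box: grey square button box 66x66x34 mm, about 0.5 kg, standing loose on the table and carrying the green cap in the middle of its top. Origin at the centre of its underside, z up. More than 30 N of finger force on box or cap is too hard.
- red_top (a point): centre of the flat top of the red cap (the reject button: not to be pressed). The cap is a round push-in button, 39 mm across; its top is 60 mm above the table when out and 46 mm when fully in; it is topped with soft rubber that gives about 1 mm per 4 N, up to 5 mm, and springs back. This point moves down with the cap. It is pressed straight down.
- red_key (a joint): how far the red cap is pushed in, m: 0 out, 0.014 fully in (end stop); starts between 0 and 0.002. It has no spring: it yields to about 3 N and stays where it is left. Pushed in to 0.008 or more it counts as in; below 0.005 as out.
- red_box: grey square button box 66x66x34 mm, about 0.5 kg, standing loose on the table and carrying the red cap in the middle of its top. Origin at the centre of its underside, z up. More than 30 N of finger force on box or cap is too hard.
- head_a: bystander (sizes in mm): loose black hybrid golf club head, 64x105x75, standing near the front edge of the table; origin at the centre of its underside
- head_b: bystander (sizes in mm): another loose black hybrid golf club head, 64x105x75, standing near the front edge of the table; origin at the centre of its underside
- iron: bystander (sizes in mm): loose iron head in a whitish bag with a green round sticker, 43x105x78, left of the boxes; origin at the centre of its underside
- marker: bystander (sizes in mm): red-capped felt marker lying down, 14x124x16, near the front edge; origin at the centre of its underside
- sticker_roll: bystander (sizes in mm): flat roll of green stickers, 70 across, 22 high, left of the boxes; origin at the centre of its underside
- tape: bystander (sizes in mm): flat roll of tan packing tape, 72 across, 18 high, right of the boxes; origin at the centre of its underside
- wash_bottle: bystander (sizes in mm): squeeze bottle with a red top, 70x60x178, far left behind the iron head; origin at the centre of its underside
- brush: bystander (sizes in mm): small wooden brush, 24x145x25, lying near the front edge on the right; origin at the centre of its underside

How it is judged:
On the way, in this order (a step that is already met when the one before it is completed fails the run):
1. the blue cap is in, the yellow, green and red ones still out (value of joint blue_key above 0.008 m and value of joint each of yellow_key, green_key, red_key below 0.005 m), for 0.1 s.
2. the blue and yellow caps are in, green and red still out (value of joint each of blue_key, yellow_key above 0.008 m and value of joint each of green_key, red_key below 0.005 m), for 0.1 s.
3. the blue, yellow and green caps are in, red still out (value of joint each of blue_key, yellow_key, green_key above 0.008 m and value of joint red_key below 0.005 m), for 0.1 s.
At the end, for the whole second after the job is handed in: blue, yellow and green caps pushed in by more than 8 of their 14 mm, the red cap by less than 5 mm; all four boxes upright (within 0.1 rad), at rest and within 20 mm of where they stood, every bystander within 20 mm of where it stood (all of step 3 and distance of each of blue_box, yellow_box, green_box, red_box, head_a, head_b, iron, marker, sticker_roll, tape, wash_bottle, brush from where it was at the start of the episode below 0.02 m and angle between each of blue_box, yellow_box, green_box, red_box's own z axis and vertical below 0.1 rad and linear speed of each of blue_box, yellow_box, green_box, red_box below 0.02 m/s); the robot touches nothing.
It fails at once if the red reject button is pressed in (5 mm or more) (value of joint red_key above 0.005 m).
It fails at once if a box or its cap is pushed with more than 30 N (contact force between the fingers and blue_box above 30 N or contact force between the fingers and yellow_box above 30 N or contact force between the fingers and green_box above 30 N or contact force between the fingers and red_box above 30 N).
It fails at once if a box is lifted (10 mm) (height (world z) of any of blue_box, yellow_box, green_box, red_box above 0.01 m).
It fails at once if a box is dragged or carried more than 20 mm (distance of any of blue_box, yellow_box, green_box, red_box from where it was at the start of the episode above 0.02 m).
It fails at once if a bystander is moved more than 20 mm or the bottle tipped (distance of any of head_a, head_b, iron, marker, sticker_roll, tape, wash_bottle, brush from where it was at the start of the episode above 0.02 m or angle between wash_bottle's own z axis and vertical above 0.3 rad).
It also fails if it takes over 48 s, if anything falls off the work surface, if the arm or the gripper's body presses on something with over 40 N, if the wrist force passes 120 N, or if a joint passes its speed limit or range.

## Working session

There is one attempt and no reset: what is moved stays moved. The work goes in short steps, Python scripts to look and compute and a tool call to move; the robot and the scene stay as the last step left them, time stands still between calls to the robot, and variables do not carry over. Pictures are saved under pics/ and viewed, at most 10 in all, crops included, and the job is handed in when it is done.

Besides the shell and the picture viewer there is one more tool, called after ">>>" as name(argument=value, ...), one argument or row to a line, values as JSON. drive_tool: Moves the arm, as the interface text tells. Its arguments: {"type":"object","properties":{"increments":{"type":"array"},"grip_force":{"type":"number"}},"required":["increments"]}

```bash
mkdir -p pics
cat > h.py <<'E'
import numpy as np, cv2
from workcell import bot
def snap(n,f):
    c=bot.read_camera(n); cv2.imwrite(f'pics/{f}.png',c['pixels'][:,:,::-1]); np.save(f'pics/{f}.npy',c,allow_pickle=True); return c
def load(f): return np.load(f'pics/{f}.npy',allow_pickle=True).item()
def ray(c,u,v):
    f=200/np.tan(np.radians(c['fovy'])/2); d=np.array([(u-c['cx'])/f,(v-c['cy'])/f,1.])
    T=np.linalg.inv(c['camera_from_world']); return T[:3,3],T[:3,:3]@(d/np.linalg.norm(d))
def tri(rs):
    A=sum(np.eye(3)-np.outer(d,d) for o,d in rs); b=sum((np.eye(3)-np.outer(d,d))@o for o,d in rs); return np.linalg.solve(A,b)
def atz(o,d,z): return o+d*(z-o[2])/d[2]
E
python3 - <<'E'
from h import *
a=snap('top','top0'); b=snap('side','side0')
cv2.imwrite('pics/both.png',cv2.resize(np.vstack([a['pixels'],b['pixels']])[:,:,::-1],(480,600)))
s=bot.read_state(); print(s)
for c in(a,b): print(c['fovy'],c['cx'],c['cy'],np.linalg.inv(c['camera_from_world']).round(3))
E
```

```text
{'time': 0.1, 'q': array([-1.26487607e+00,  2.64694694e-01,  1.60525628e+00, -3.84519690e-05,
        1.27369789e+00, -3.69079434e-02]), 'joint_vel': array([ 0.00106493, -0.00205495, -0.00308704,  0.00098528,  0.00074721,
        0.00167325]), 'joint_torque': array([-5.03190095e-04, -5.16705751e+01, -3.68593168e+01, -2.12027417e-04,
        6.25982400e-03, -2.34563430e-05]), 'tool_pos': array([ 0.22679573, -0.63542695,  0.40346461]), 'tcp_rot': array([-3.09354520e+00, -5.35550709e-01,  4.90027021e-04]), 'wrist_force': array([ 0.44649413, -0.80025114, -0.45554065]), 'torque': array([ 0.0328882 , -0.01956889,  0.01050303]), 'grip_force': 0.0, 'width': 0.9971101292098936}
43.79681347450102 314.885894757623 195.96023822632398 [[ 0.021 -0.983  0.18   0.203]
 [-1.    -0.021  0.002 -0.019]
 [ 0.002 -0.18  -0.984  1.689]
 [ 0.     0.     0.     1.   ]]
49.94917245772277 318.4641656220945 200.29335122553056 [[-0.829 -0.357  0.43  -0.02 ]
 [-0.559  0.554 -0.617  0.712]
 [-0.018 -0.752 -0.659  0.817]
 [ 0.     0.     0.     1.   ]]
```

View pics/top0.png

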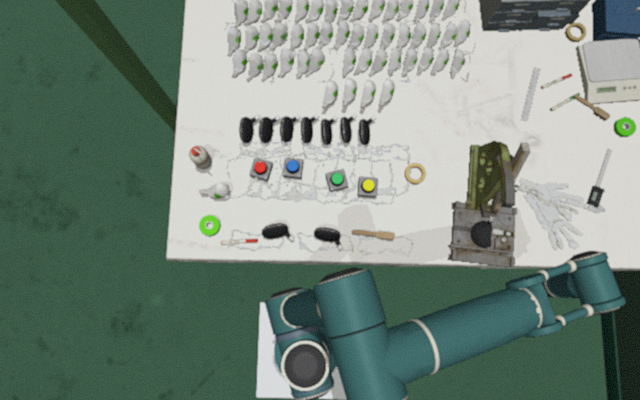

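View pics/side0.png

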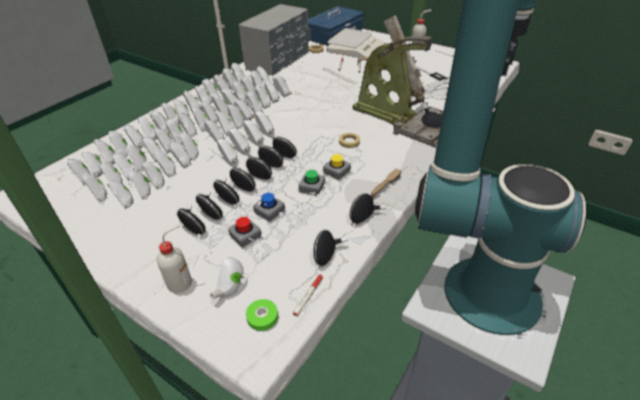

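Top view: red (261,168), blue (292,168), green (337,179), yellow (368,186). Side view: red (243,225), blue (268,201), green (312,176), yellow (337,161). The gauge stand lies between the hand and the boxes. I'll refine the cap centres by colour, and enlarge a crop.

Run:
```python
from h import *
G={'red':((261,168),(243,225)),'blue':((292,168),(268,201)),'green':((337,179),(312,176)),'yellow':((368,186),(337,161))}
H={'red':[(0,8),(172,180)],'blue':[(95,125)],'green':[(50,90)],'yellow':[(20,35)]}
cs=[load('top0'),load('side0')]
for k,g in G.items():
    rs=[];P=[]
    for c,(u,v) in zip(cs,g):
        h=cv2.cvtColor(c['pixels'],cv2.COLOR_RGB2HSV); m=np.zeros(h.shape[:2],bool)
        for lo,hi in H[k]: m|=(h[...,0]>=lo)&(h[...,0]<=hi)&(h[...,1]>110)&(h[...,2]>60)
        w=np.zeros_like(m); w[v-14:v+15,u-14:u+15]=1; ys,xs=np.where(m&w)
        p=(xs.mean(),ys.mean()); P.append((np.round(p,1),len(xs),np.ptp(xs)+1,np.ptp(ys)+1)); rs.append(ray(c,*p))
    print(k,tri(rs).round(4),[atz(*r,.056).round(4)[:2] for r in rs],P)
# stand top: side vs top
print('stand',tri([ray(cs[0],487,145),ray(cs[1],425,42)]).round(3),tri([ray(cs[0],520,148),ray(cs[1],390,18)]).round(3))
for z in(0,.1,.2,.3): print(z,[atz(*ray(cs[0],*p),z).round(3)[:2] for p in((470,145),(525,145),(450,260),(515,205))])
t=cv2.resize(cs[0]['pixels'][140:215,235:395,::-1],(800,375),interpolation=cv2.INTER_CUBIC)
cv2.imwrite('pics/crt.png',t)
cv2.imwrite('pics/crs.png',cv2.resize(cs[1]['pixels'][0:150,340:540,::-1],(800,600),interpolation=cv2.INTER_CUBIC))
```

```text
red [0.598  0.1724 0.0442] [array([0.5968, 0.1721]), array([0.5866, 0.1799])] [(array([259.8, 167.2]), 119, np.int64(13), np.int64(12)), (array([243. , 224.4]), 193, np.int64(15), np.int64(16))]
blue [0.6049 0.0623 0.0444] [array([0.6039, 0.0628]), array([0.5935, 0.0714])] [(array([292.3, 165.9]), 113, np.int64(12), np.int64(12)), (array([267.8, 199.8]), 153, np.int64(13), np.int64(15))]
green [ 0.5645 -0.0889  0.0431] [array([ 0.5634, -0.0874]), array([ 0.5528, -0.0761])] [(array([336.6, 178.5]), 116, np.int64(12), np.int64(12)), (array([311.3, 176.4]), 129, np.int64(12), np.int64(13))]
yellow [ 0.5433 -0.1944  0.0441] [array([ 0.5423, -0.1925]), array([ 0.5331, -0.1809])] [(array([367.9, 185.3]), 125, np.int64(13), np.int64(13)), (array([336.6, 160.5]), 132, np.int64(12), np.int64(13))]
stand [ 0.525 -0.519  0.328] [ 0.594 -0.588  0.346]
0 [array([ 0.706, -0.557]), array([ 0.711, -0.751]), array([ 0.303, -0.476]), array([ 0.496, -0.705])]
0.1 [array([ 0.677, -0.525]), array([ 0.681, -0.708]), array([ 0.297, -0.449]), array([ 0.478, -0.664])]
0.2 [array([ 0.647, -0.494]), array([ 0.65 , -0.664]), array([ 0.291, -0.422]), array([ 0.461, -0.624])]
0.3 [array([ 0.617, -0.462]), array([ 0.62 , -0.621]), array([ 0.285, -0.395]), array([ 0.444, -0.583])]
```

View pics/crs.png

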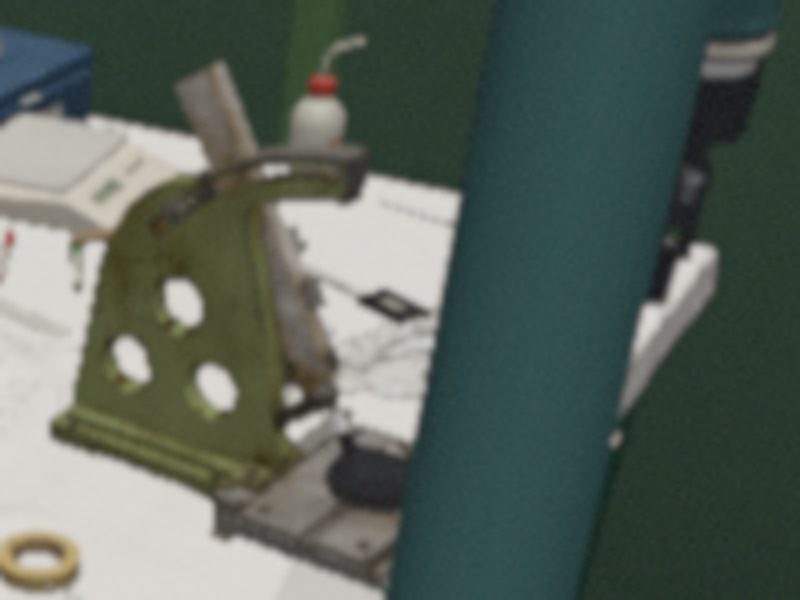

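View pics/crt.png

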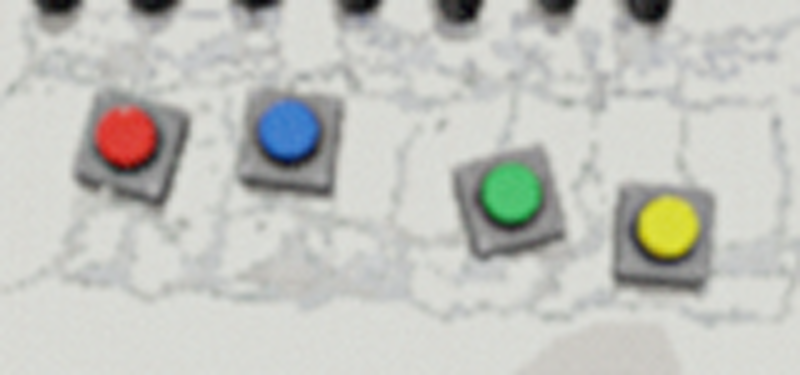

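The crops show the caps sitting clear on their boxes. The gauge's top is about 0.35 m high, near (0.52–0.6, −0.52…−0.59). I'll rise first with the jaw closing, then cross.

>>> drive_tool(
  increments=[
    {"delta_pos":[0,0,-35],"turn":0,"jaw":-1},
    {"delta_pos":[0,0,-35],"turn":0,"jaw":-1},
    {"delta_pos":[0,0,-35],"turn":0,"jaw":-1},
    {"delta_pos":[0,0,-35],"turn":0,"jaw":-1},
    {"delta_pos":[0,0,-30],"turn":0,"jaw":-1},
    {"delta_pos":[15,-15,0],"turn":0,"jaw":-1},
    {"delta_pos":[27,-24,0],"turn":0,"jaw":-1},
    {"delta_pos":[27,-24,0],"turn":0,"jaw":-1},
  ],
  grip_force=20,
)

```text
time: 0.77
tool_pos: [0.2705, -0.553, 0.5747]
tcp_rot: [3.096, 0.532, 0.0]
wrist_force: [0.5, 0.1, -0.5]
width: 0.004
grip_force: 0.0
```

>>> drive_tool(
  increments=[
    {"delta_pos":[27,-24,0],"turn":0,"jaw":-1},
    {"delta_pos":[27,-24,0],"turn":0,"jaw":-1},
    {"delta_pos":[27,-24,0],"turn":0,"jaw":-1},
    {"delta_pos":[27,-24,0],"turn":0,"jaw":-1},
    {"delta_pos":[27,-24,0],"turn":0,"jaw":-1},
    {"delta_pos":[27,-24,0],"turn":0,"jaw":-1},
    {"delta_pos":[27,-24,0],"turn":0,"jaw":-1},
    {"delta_pos":[27,-24,0],"turn":0,"jaw":-1},
  ],
)

```text
time: 1.43
tool_pos: [0.4099, -0.298, 0.5742]
tcp_rot: [-3.095, -0.535, 0.001]
wrist_force: [0.1, -0.9, 0.8]
width: -0.0
grip_force: 0.0
```

>>> drive_tool(
  increments=[
    {"delta_pos":[27,-24,0],"turn":0,"jaw":-1},
    {"delta_pos":[27,-24,0],"turn":0,"jaw":-1},
    {"delta_pos":[27,-24,0],"turn":0,"jaw":-1},
    {"delta_pos":[20,-20,0],"turn":0,"jaw":-1},
    {"delta_pos":[0,0,20],"turn":0,"jaw":-1},
    {"delta_pos":[0,0,35],"turn":0,"jaw":-1},
    {"delta_pos":[0,0,35],"turn":0,"jaw":-1},
    {"delta_pos":[0,0,0],"turn":0,"jaw":-1},
  ],
)

```text
time: 2.1
tool_pos: [0.4715, -0.1777, 0.4753]
tcp_rot: [-3.087, -0.536, 0.021]
wrist_force: [-0.6, 0.1, -2.2]
width: 0.003
grip_force: 0.0
```

Run:
```python
from h import *
bot.read_camera('top');bot.read_camera('top')
s=bot.read_state(); c=snap('wrist','w1'); c['s']=s; np.save('pics/w1.npy',c,allow_pickle=True)
print(s['time'],s['q'],s['tool_pos'],s['tcp_rot'],s['wrist_force'],s['width'],np.abs(s['joint_vel']).max()); print(c['hand_eye'],c['fovy'])
```

```text
2.2 [-4.10645477e-01 -9.86768729e-02  1.85145093e+00  2.30655902e-05
  1.39329764e+00  8.17279739e-01] [ 0.47330248 -0.17891322  0.48316614] [-3.09309041 -0.53551577  0.00585281] [ 0.18780033 -0.23045668 -0.14820986] -0.00021764618488587811 0.09173674398084741
[[ 5.91512771e-04 -9.55492797e-01 -2.95013840e-01  7.56875958e-02]
 [ 9.99999464e-01  8.15790507e-04 -6.37154848e-04 -5.51180072e-04]
 [ 8.49466358e-04 -2.95013305e-01  9.55492767e-01  3.04802674e-02]
 [ 0.00000000e+00  0.00000000e+00  0.00000000e+00  1.00000000e+00]] 65.70646984690485
```

View pics/w1.png

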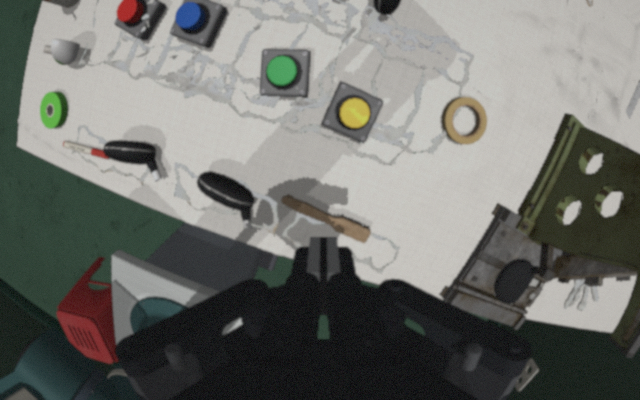

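Wrist picture: blue cap (191,15), red (130,10), green (282,71), yellow (354,112). Triangulate these with the top view.

```bash
cat >> h.py <<'E'
from scipy.spatial.transform import Rotation as R
H={'red':[(0,8),(172,180)],'blue':[(95,125)],'green':[(50,90)],'yellow':[(20,35)]}
def cen(c,k,u,v,w=22):
    h=cv2.cvtColor(c['pixels'],cv2.COLOR_RGB2HSV); m=np.zeros(h.shape[:2],bool)
    for lo,hi in H[k]: m|=(h[...,0]>=lo)&(h[...,0]<=hi)&(h[...,1]>110)&(h[...,2]>130)
    b=np.zeros_like(m); b[max(0,v-w):v+w,max(0,u-w):u+w]=1; ys,xs=np.where(m&b); return xs.mean(),ys.mean(),np.ptp(xs)+1,np.ptp(ys)+1
def wray(c,u,v):
    f=200/np.tan(np.radians(c['fovy'])/2); d=np.array([u-c['cx'],v-c['cy']]); r=np.hypot(*d); t=r/f
    ang=np.r_[d/r*np.sin(t),np.cos(t)]; s=c['s']; Rw=R.from_rotvec(s['tcp_rot']); X=c['hand_eye']
    return Rw.apply(X[:3,3])+s['tool_pos'], Rw.apply(X[:3,:3]@ang)
E
python3 - <<'E'
from h import *
w=load('w1'); t=load('top0')
W={'red':(130,10),'blue':(191,15),'green':(282,71),'yellow':(354,112)}
T={'red':(260,167),'blue':(292,166),'green':(337,179),'yellow':(368,185)}
for k in W:
    a=cen(w,k,*W[k]); b=cen(t,k,*T[k],12); rs=[wray(w,*a[:2]),ray(t,*b[:2])]
    print(k,np.round(a,1),np.round(b,1),tri(rs).round(4),[atz(*r,.059).round(4)[:2] for r in rs])
print(R.from_rotvec(w['s']['tcp_rot']).as_matrix().round(3))
E
```

```text
red [126.2   9.5  19.   21. ] [259.7 166.8  12.   11. ] [0.5975 0.1722 0.0579] [array([0.597 , 0.1712]), array([0.5976, 0.1722])]
blue [187.2  14.3  24.   25. ] [292.2 165.4  12.   11. ] [0.6048 0.063  0.059 ] [array([0.6048, 0.063 ]), array([0.6048, 0.063 ])]
green [281.   69.9  29.   28. ] [336.9 178.   11.   11. ] [ 0.5646 -0.0881  0.0587] [array([ 0.5645, -0.0883]), array([ 0.5646, -0.0881])]
yellow [354.5 112.6  30.   30. ] [368.3 184.8  12.   12. ] [ 0.5438 -0.1937  0.0569] [array([ 0.5438, -0.1936]), array([ 0.5434, -0.1934])]
[[ 0.942  0.336 -0.004]
 [ 0.336 -0.942  0.002]
 [-0.003 -0.003 -1.   ]]
```

The two views agree within 1 mm, with heights of 57–59 mm as expected. Moving over blue.

>>> drive_tool(
  increments=[
    {"delta_pos":[26,-23,0],"turn":0,"jaw":-1},
    {"delta_pos":[26,-23,0],"turn":0,"jaw":-1},
    {"delta_pos":[26,-23,0],"turn":0,"jaw":-1},
    {"delta_pos":[26,-23,0],"turn":0,"jaw":-1},
    {"delta_pos":[26,-23,0],"turn":0,"jaw":-1},
    {"delta_pos":[26,-23,0],"turn":0,"jaw":-1},
    {"delta_pos":[26,-23,0],"turn":0,"jaw":-1},
    {"delta_pos":[23,-23,0],"turn":0,"jaw":-1},
  ],
)

```text
time: 2.92
tool_pos: [0.6069, 0.0645, 0.4891]
tcp_rot: [3.095, 0.535, 0.011]
wrist_force: [-0.3, -1.2, -0.6]
width: 0.001
grip_force: 0.0
```

>>> drive_tool(
  increments=[
    {"delta_pos":[0,0,35],"turn":0,"jaw":-1},
    {"delta_pos":[0,0,35],"turn":0,"jaw":-1},
    {"delta_pos":[0,0,35],"turn":0,"jaw":-1},
    {"delta_pos":[0,0,35],"turn":0,"jaw":-1},
    {"delta_pos":[0,0,35],"turn":0,"jaw":-1},
    {"delta_pos":[0,0,20],"turn":0,"jaw":-1},
    {"delta_pos":[0,0,0],"turn":0,"jaw":-1},
    {"delta_pos":[0,0,0],"turn":0,"jaw":-1},
  ],
)

```text
time: 3.58
tool_pos: [0.6064, 0.0628, 0.2913]
tcp_rot: [3.096, 0.535, 0.002]
wrist_force: [0.4, 0.0, 1.1]
width: 0.0
grip_force: 0.0
```

>>> drive_tool(
  increments=[
    {"delta_pos":[-1,0,20],"turn":0,"jaw":-1},
    {"delta_pos":[0,0,18],"turn":0,"jaw":-1},
    {"delta_pos":[0,0,5],"turn":0,"jaw":-1},
    {"delta_pos":[0,0,4],"turn":0,"jaw":-1},
    {"delta_pos":[0,0,4],"turn":0,"jaw":-1},
    {"delta_pos":[0,0,4],"turn":0,"jaw":-1},
    {"delta_pos":[0,0,0],"turn":0,"jaw":-1},
    {"delta_pos":[0,0,0],"turn":0,"jaw":-1},
  ],
)

```text
time: 4.25
tool_pos: [0.6044, 0.0627, 0.2354]
tcp_rot: [3.095, 0.536, 0.001]
wrist_force: [-0.0, -0.5, -0.5]
width: 0.0
grip_force: 0.0
```

>>> drive_tool(
  increments=[
    {"delta_pos":[0,0,2],"turn":0,"jaw":-1},
    {"delta_pos":[0,0,2],"turn":0,"jaw":-1},
    {"delta_pos":[0,0,2],"turn":0,"jaw":-1},
    {"delta_pos":[0,0,2],"turn":0,"jaw":-1},
    {"delta_pos":[0,0,2],"turn":0,"jaw":-1},
    {"delta_pos":[0,0,2],"turn":0,"jaw":-1},
    {"delta_pos":[0,0,0],"turn":0,"jaw":-1},
    {"delta_pos":[0,0,0],"turn":0,"jaw":-1},
  ],
)

```text
time: 4.92
tool_pos: [0.6043, 0.0627, 0.2227]
tcp_rot: [3.096, 0.536, 0.001]
wrist_force: [1.4, 0.3, 1.3]
width: -0.001
grip_force: 0.9
```

>>> drive_tool(
  increments=[
    {"delta_pos":[0,0,1],"turn":0,"jaw":-1},
    {"delta_pos":[0,0,1],"turn":0,"jaw":-1},
    {"delta_pos":[0,0,1],"turn":0,"jaw":-1},
    {"delta_pos":[0,0,0],"turn":0,"jaw":-1},
    {"delta_pos":[0,0,0],"turn":0,"jaw":-1},
  ],
)

```text
time: 5.33
tool_pos: [0.6042, 0.0627, 0.2196]
tcp_rot: [3.096, 0.536, 0.0]
wrist_force: [1.3, 0.9, 2.5]
width: -0.001
grip_force: 1.1
```

Blue is about 12–13 mm in, at a force of about 2.5 N. Lifting and moving over to yellow.

>>> drive_tool(
  increments=[
    {"delta_pos":[0,0,-15],"turn":0,"jaw":-1},
    {"delta_pos":[0,0,-30],"turn":0,"jaw":-1},
    {"delta_pos":[0,0,-30],"turn":0,"jaw":-1},
    {"delta_pos":[0,0,0],"turn":0,"jaw":-1},
    {"delta_pos":[-20,31,0],"turn":0,"jaw":-1},
    {"delta_pos":[-20,31,0],"turn":0,"jaw":-1},
    {"delta_pos":[-20,31,0],"turn":0,"jaw":-1},
    {"delta_pos":[-20,31,0],"turn":0,"jaw":-1},
  ],
)

```text
time: 6.0
tool_pos: [0.5689, -0.0818, 0.2935]
tcp_rot: [-3.094, -0.538, 0.004]
wrist_force: [0.3, 0.6, 0.0]
width: -0.003
grip_force: 0.0
```

>>> drive_tool(
  increments=[
    {"delta_pos":[-20,31,0],"turn":0,"jaw":-1},
    {"delta_pos":[-20,31,0],"turn":0,"jaw":-1},
    {"delta_pos":[-20,31,0],"turn":0,"jaw":-1},
    {"delta_pos":[-3,4,0],"turn":0,"jaw":-1},
    {"delta_pos":[0,0,0],"turn":0,"jaw":-1},
    {"delta_pos":[0,0,0],"turn":0,"jaw":-1},
    {"delta_pos":[0,0,0],"turn":0,"jaw":-1},
  ],
)

```text
time: 6.58
tool_pos: [0.5435, -0.1924, 0.294]
tcp_rot: [-3.094, -0.537, 0.002]
wrist_force: [-0.1, 0.6, -0.1]
width: -0.002
grip_force: 0.0
```

Run:
```python
from h import *
s=bot.read_state(); w=bot.read_camera('wrist'); w['s']=s
cv2.imwrite('pics/w2.png',w['pixels'][:,:,::-1]); print(s['tool_pos'],s['time'])
t=snap('top','top1'); b=cen(t,'blue',292,166,12); a=load('top0')
print(b,tri([ray(t,*b[:2])]*1+[ray(t,*b[:2])]) if 0 else atz(*ray(t,*b[:2]),.046))
```

```text
[ 0.54351962 -0.19236978  0.29397215] 6.5833
(np.float64(292.3551401869159), np.float64(166.0373831775701), np.int64(12), np.int64(11)) [0.60568718 0.06296699 0.046     ]
```

View pics/w2.png

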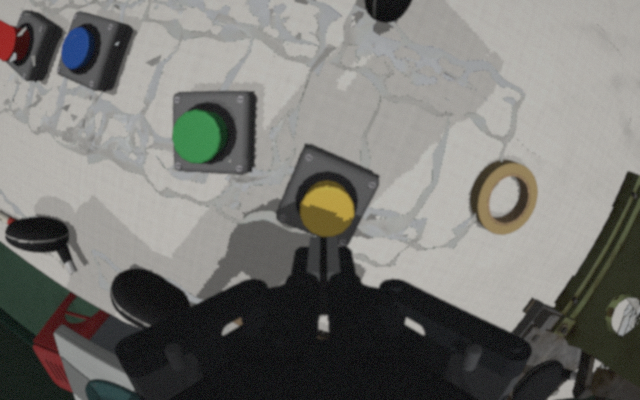

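The wrist view shows the blue cap low and its box in place, with the tips aimed at yellow (327,208). Pressing yellow.

>>> drive_tool(
  increments=[
    {"delta_pos":[0,1,25],"turn":0,"jaw":-1},
    {"delta_pos":[0,0,20],"turn":0,"jaw":-1},
    {"delta_pos":[0,0,8],"turn":0,"jaw":-1},
    {"delta_pos":[0,0,4],"turn":0,"jaw":-1},
    {"delta_pos":[0,0,2],"turn":0,"jaw":-1},
    {"delta_pos":[0,0,0],"turn":0,"jaw":-1},
    {"delta_pos":[0,0,0],"turn":0,"jaw":-1},
  ],
)

```text
time: 7.27
tool_pos: [0.5447, -0.1945, 0.2367]
tcp_rot: [3.095, 0.536, 0.002]
wrist_force: [-0.1, 0.5, 0.5]
width: 0.004
grip_force: 0.0
```

>>> drive_tool(
  increments=[
    {"delta_pos":[0,0,2],"turn":0,"jaw":-1},
    {"delta_pos":[0,0,2],"turn":0,"jaw":-1},
    {"delta_pos":[0,0,2],"turn":0,"jaw":-1},
    {"delta_pos":[0,0,2],"turn":0,"jaw":-1},
    {"delta_pos":[0,0,2],"turn":0,"jaw":-1},
    {"delta_pos":[0,0,2],"turn":0,"jaw":-1},
    {"delta_pos":[0,0,0],"turn":0,"jaw":-1},
    {"delta_pos":[0,0,0],"turn":0,"jaw":-1},
  ],
)

```text
time: 7.93
tool_pos: [0.5443, -0.1946, 0.2238]
tcp_rot: [3.095, 0.536, 0.001]
wrist_force: [1.6, 0.0, 2.7]
width: -0.006
grip_force: 1.0
```

>>> drive_tool(
  increments=[
    {"delta_pos":[0,0,1],"turn":0,"jaw":-1},
    {"delta_pos":[0,0,1],"turn":0,"jaw":-1},
    {"delta_pos":[0,0,1],"turn":0,"jaw":-1},
    {"delta_pos":[0,0,1],"turn":0,"jaw":-1},
    {"delta_pos":[0,0,0],"turn":0,"jaw":-1},
    {"delta_pos":[0,0,0],"turn":0,"jaw":-1},
  ],
)

```text
time: 8.43
tool_pos: [0.544, -0.1945, 0.2196]
tcp_rot: [-3.095, -0.536, 0.0]
wrist_force: [1.3, -0.4, 2.0]
width: 0.001
grip_force: 1.2
```

>>> drive_tool(
  increments=[
    {"delta_pos":[0,0,-15],"turn":0,"jaw":-1},
    {"delta_pos":[0,0,-25],"turn":0,"jaw":-1},
    {"delta_pos":[0,0,-15],"turn":0,"jaw":-1},
    {"delta_pos":[18,-31,0],"turn":0,"jaw":-1},
    {"delta_pos":[18,-31,0],"turn":0,"jaw":-1},
    {"delta_pos":[18,-31,0],"turn":0,"jaw":-1},
    {"delta_pos":[0,0,0],"turn":0,"jaw":-1},
    {"delta_pos":[0,0,0],"turn":0,"jaw":-1},
  ],
)

```text
time: 9.1
tool_pos: [0.5628, -0.0868, 0.2735]
tcp_rot: [-3.093, -0.541, 0.005]
wrist_force: [-0.6, -0.4, -0.5]
width: 0.002
grip_force: 0.0
```

>>> drive_tool(
  increments=[
    {"delta_pos":[1,2,15],"turn":0,"jaw":-1},
    {"delta_pos":[0,0,12],"turn":0,"jaw":-1},
    {"delta_pos":[0,0,6],"turn":0,"jaw":-1},
    {"delta_pos":[0,0,4],"turn":0,"jaw":-1},
    {"delta_pos":[0,0,2],"turn":0,"jaw":-1},
    {"delta_pos":[0,0,0],"turn":0,"jaw":-1},
    {"delta_pos":[0,0,0],"turn":0,"jaw":-1},
  ],
)

```text
time: 9.68
tool_pos: [0.5653, -0.0906, 0.2358]
tcp_rot: [3.096, 0.535, 0.0]
wrist_force: [-0.3, -0.2, 0.5]
width: 0.003
grip_force: 0.0
```

>>> drive_tool(
  increments=[
    {"delta_pos":[0,0,2],"turn":0,"jaw":-1},
    {"delta_pos":[0,0,2],"turn":0,"jaw":-1},
    {"delta_pos":[0,0,2],"turn":0,"jaw":-1},
    {"delta_pos":[0,0,2],"turn":0,"jaw":-1},
    {"delta_pos":[0,0,2],"turn":0,"jaw":-1},
    {"delta_pos":[0,0,2],"turn":0,"jaw":-1},
    {"delta_pos":[0,0,0],"turn":0,"jaw":-1},
    {"delta_pos":[0,0,0],"turn":0,"jaw":-1},
  ],
)

```text
time: 10.35
tool_pos: [0.5655, -0.0903, 0.2238]
tcp_rot: [3.095, 0.536, 0.001]
wrist_force: [1.5, -0.7, 1.8]
width: 0.005
grip_force: 0.9
```

>>> drive_tool(
  increments=[
    {"delta_pos":[0,0,1],"turn":0,"jaw":-1},
    {"delta_pos":[0,0,1],"turn":0,"jaw":-1},
    {"delta_pos":[0,0,1],"turn":0,"jaw":-1},
    {"delta_pos":[0,0,1],"turn":0,"jaw":-1},
    {"delta_pos":[0,0,0],"turn":0,"jaw":-1},
    {"delta_pos":[0,0,0],"turn":0,"jaw":-1},
  ],
)

```text
time: 10.85
tool_pos: [0.5653, -0.0902, 0.2197]
tcp_rot: [-3.096, -0.536, -0.0]
wrist_force: [1.7, -0.1, 1.9]
width: 0.003
grip_force: 1.2
```

>>> drive_tool(
  increments=[
    {"delta_pos":[0,0,-15],"turn":0,"jaw":-1},
    {"delta_pos":[0,0,-30],"turn":0,"jaw":-1},
    {"delta_pos":[0,0,-35],"turn":0,"jaw":-1},
    {"delta_pos":[0,0,-35],"turn":0,"jaw":-1},
    {"delta_pos":[0,0,-35],"turn":0,"jaw":-1},
    {"delta_pos":[0,0,-35],"turn":0,"jaw":-1},
    {"delta_pos":[0,0,0],"turn":0,"jaw":-1},
    {"delta_pos":[0,0,0],"turn":0,"jaw":-1},
  ],
)

```text
time: 11.52
tool_pos: [0.5655, -0.0902, 0.4071]
tcp_rot: [3.094, 0.536, 0.005]
wrist_force: [-0.4, -0.0, -0.8]
width: -0.0
grip_force: 0.0
```

Run:
```python
from h import *
bot.read_camera('top'); s=bot.read_state(); w=snap('wrist','w3'); w['s']=s; t=snap('side','s3'); print(s['tool_pos'],s['time'],np.abs(s['joint_vel']).max())
cv2.imwrite('pics/end.png',cv2.resize(np.vstack([w['pixels'][:240],t['pixels'][100:300]])[:,:,::-1],(800,550)))
```

```text
[ 0.56478629 -0.09008499  0.40462151] 11.5667 0.0438998802853572
```

View pics/end.png

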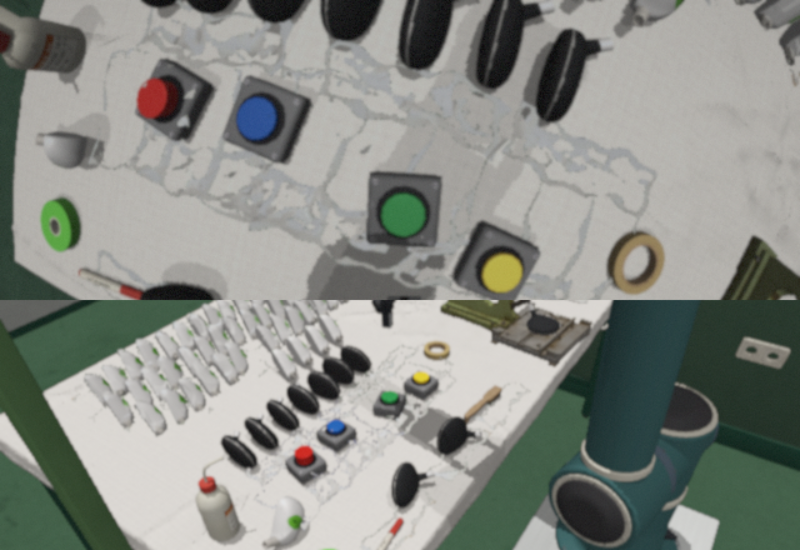

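Blue (258,118), green (403,213) and yellow (502,272) all sit low and red (157,98) stands proud. The boxes are in place and the hand is clear, so I'm handing in.

```bash
python3 -c "
from workcell import bot; print(bot.finish_job())"
```

```text
the job is handed in; nothing more can be done
None
```

The blue, yellow and green caps were pressed in that order, each about 12–13 mm in by fingertip height. Red was not touched, no box looks shifted, the hand is clear, and the job is handed in (no verdict was returned).

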